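Load the rinse basket and draw it from its dock

TASK

Tip the tray up by its ball knob so that all four brass blanks slide off into the rinse basket, and let the tray down again. Then pinch the basket's two side catches together and lift the loaded basket straight up, out of the dock, keeping it upright; finish while still holding it by the pinched catches, about 10 cm above where it sat. Leave the jar, the bowl and the hammer where they are.

Things in the scene. Friction and masses are not known exactly. Their poses are not given: they have to be found in the camera images.
- dock: fixed station: grey base plate 100 x 230 x 8 mm with the basket's seat and the tipping tray. Origin: on the bench under the seat's centre; z up; y from basket towards tray and knob; x across, as the catches face. On each x side a ledge 34 to 46 mm from the centre, 36 mm long, top 31 mm above the bench, holds down a catch's barb.
- basket: open steel rinse basket 42 (x) x 96 (y) x 62 mm high, walls 2.5 mm, end wall away from the tray 82 mm high, 0.2 to 0.35 kg. Seated: underside 8 mm above the bench, centred on the dock's origin, axes parallel to the dock's, 1.5 mm play, locked down by two side catches. Origin: centre of its underside.
- catch_near (a joint): black spring catch on the basket's -x side (nearer the robot): upright plate 24 mm wide, 5 mm thick, up to the rim, barb at its foot. 0 = out, locked; free from 0.004; 0.0055 m = fully in, towards the basket. Springs back: 4 N at first, 9 N fully in. Across both outer faces: 64 mm at rest, 53 mm pinched.
- catch_far (a joint): the same catch on the basket's +x side; value as for catch_near.
- catch_near_pad (a point): point on the outer face of the near catch, at the height to pinch: 32 mm from the basket's mid-plane, halfway along the basket, 50 mm above the basket's underside (12 mm below its rim), so 58 mm above the bench in the dock. Finger room beside it reaches down to the dock's ledge, 27 mm lower.
- catch_far_pad (a point): the same point on the far catch.
- tray (a joint): hinge of the steel tipping tray: 0 = level, at rest (start); 1.1 rad = tipped fully towards the basket. Lifting the knob tips it; let go, it falls back to 0 (0.15 kg, little damping). Hinge axis: along dock x, at dock y = 54 mm, 76 mm above the bench. Blanks start to slide at about 0.45 to 0.65 rad.
- tray_lip (a point): middle of the tray's open end at the hinge, just outside and above the basket's rim. The tray is a chute 105 mm long, 31 mm wide inside, sides 18 mm high, open at this end only.
- tray_knob (a point): centre of the black ball knob, 22 mm in diameter, on a stem 8 mm thick and 45 mm long behind the tray's closed end. Level: dock y = 204 mm, 85 mm above the bench. It swings about the hinge at 150 mm along the tray and 9 mm above the tray's underside (the hinge line).
- ring_a: thick ring blank, 20 mm across, 12 mm bore, 8 mm high in brass, lying in the tray at the start. Origin: centre of its underside.
- ring_b: second thick ring blank, same size in brass, lying in the tray at the start. Origin: centre of its underside.
- signet: square signet blank 16 x 16 x 10 mm in brass, lying in the tray at the start. Origin: centre of its underside.
- dome: round domed blank, 18 mm across, 12 mm high in brass, lying in the tray at the start. Origin: centre of its underside.
- jar: bystander: amber glass jar with steel lid, 44 mm across, 55 mm high, beyond the dock. Origin under its centre.
- bowl: bystander: white ceramic bowl, 60 mm across, 35 mm high, beyond the dock. Origin under its centre.
- hammer: bystander: bench hammer 200 mm long lying at the dock's basket end. Origin under its middle.
Things that resemble listed ones, but are neither listed nor needed, are in the scene too. What is shaped like the basket but orange or purple is not meant.

How it is judged:
By the outcome, as a careful person would: the job done as asked, in the order asked, and still so for the second after the job is handed in, while the arm keeps its last pose, push and grip.
It also fails if it takes over 51 s, if anything falls off the work surface, if the arm or the gripper's body presses on something with over 40 N, if the wrist force passes 120 N, or if a joint passes its speed limit or range.

ROBOT

A 6-joint arm with a two-finger parallel gripper is mounted at the origin on the work surface. World frame = base frame: x ahead of the robot, y to its left, z up, the work surface at z = 0. Lengths are in mm, angles in rad, forces in N, time in s.
With the tool pointing down it reaches from about 275 to 1000 mm from the base axis. Payload 8.4 kg.
Tool frame: the origin (TCP) lies at the centre of the arm's flange, where the gripper is bolted on; the fingertips stand 173 mm ahead of it and the grasp point (between the pads) lies 155 mm ahead of it; z points along the fingers, y is the direction in which the jaws open and shut (so a half turn about z gives the same grasp; the last joint's range is limited). The gripper opens to 85 mm and grips with 20 to 120 N. Pads are 22 mm wide; open, the fingers measure 114 mm over their backs; the gripper's body (76 mm by 85 mm) begins 54 mm behind the grasp point. The pads swing forward as they close: fully open they stand 13 mm farther back than shut.
Start: joints at [1.27, 0.353, 1.633, -0, 1.155, -0.002], TCP at [183.982, 597.311, 404.681] pointing down, gripper open.
Joint ranges: [-2.63, 2.63], [-0.92, 2.1], [0.06, 2.66], [-1.3, 4.44], [0, 2.69], [-3.02, 3.02]. Speed limits (rad/s): [2.22, 2.22, 2.79, 3.14, 3.14, 3.14].

INTERFACE

Orientations are given as [roll, pitch, yaw] about the fixed x, y, z axes, in that order (R = Rz(yaw) Ry(pitch) Rx(roll)).
In Python, from rig import sense, grab_frame, camera_model, sign_off gives the robot as it stands. The module is installed in compiled form; this text tells all that it offers.
- The arm moves only by the tool step_arm, never from a script. Its argument "commands" is a list of rows, each a list of 3 entries, a list of its own where there are three numbers: the shift along the tool's x, y, z in mm, then the turn about the tool's z in rad, then the opening, from 0 (shut) to 1 (fully open). A call has 1 to 20 rows; each row shifts and turns the pose as measured when the row begins, along the tool's axes as they then stand; what a row does not reach is not made up. A row lasts 1/8 s, in which the tool goes at most 62.5 mm and 10.7 degrees, less where a joint would pass 70% of its speed; a pose out of reach is approached as far as the arm can. A call with a gripper value outside its range is refused whole. The fingers move at their own pace and stop on an object; "force" is the grip in N (left out, the last holds). Time passes only in rows, so rows that do not move let the fingers close. It gives the time, the measured TCP pose, the force and the opening at its end, in the units of the state.
- sense(): the state, without advancing time (a new reading comes with each control period).
- grab_frame(name): name is "side" or "top"; returns the picture (480x640x3 uint8, blue, green, red); there is no depth.
- camera_model(name): a dict with "fx", "fy", "cx", "cy" (pixels), "R" (3x3) and "t" (3): a world point X has camera coordinates R X + t. Camera axes: x right, y down, z forward; pixel columns grow to the right and rows downward; lengths in mm; the calibration is good to about 2 mm. A picture is of the moment at which its call begins. camera_model takes no time and is no camera call.
- sign_off(): hands the job in, once; it reports no verdict.
The state is a dict: "clock": time; "qpos": joint angles; "qvel": joint speeds; "joint_efforts": joint torques, N m; "eef_pos": TCP position; "tcp_rot": TCP orientation; "contact_force": force on the tool from outside, world axes, zero at the start; "wrist_torque": the same for the moment, N m; "opening": opening from 0.0 (shut) to 1.0 (fully open).
Only numpy, scipy, OpenCV 4.12 (cv2) and the standard library are available. Lean on these libraries where they do the work, as an engineer would, in place of code of your own. Each camera call takes 0.05 s, during which the arm holds its last target. There are 200 camera calls.

## Working session

There is one attempt and no reset: what is moved stays moved. The work goes in short steps, Python scripts to look and compute and a tool call to move; the robot and the scene stay as the last step left them, time stands still between calls to the robot, and variables do not carry over. Pictures are saved under pics/ and viewed, about 8 in all and at most 12, crops included, and the job is handed in when it is done.

Besides the shell and the picture viewer there is one more tool, called after "Call:" as a command line: name --argument value ..., lists and objects as JSON in quotes. step_arm: Moves the arm, as the interface text tells. Its arguments: {"type":"object","properties":{"commands":{"type":"array","items":{"type":"array"}},"force":{"type":"number"}},"required":["commands"]}

```bash
mkdir -p pics; python3 - <<'E'
from rig import *
import cv2
for n in("side","top"):
    cv2.imwrite(f"pics/{n}0.png",grab_frame(n)); m=camera_model(n); print(n,m)
print(sense())
E
```

```text
side {'fx': 563.5355315270928, 'fy': 563.5355315270928, 'cx': 325.4089799840244, 'cy': 239.14200215012298, 'R': array([[ 0.99784394, -0.06511682,  0.00820208],
       [-0.04096015, -0.71551322, -0.69739738],
       [ 0.05128099,  0.69555779, -0.71663772]]), 't': array([-568.68843711,   65.52291662,  939.11831174])}
top {'fx': 470.24949959944604, 'fy': 470.24949959944604, 'cx': 317.273788972024, 'cy': 240.67597519752275, 'R': array([[-1.02248404e-01, -9.94758699e-01, -6.27921494e-04],
       [-9.68426942e-01,  9.96860731e-02, -2.28499332e-01],
       [ 2.27364294e-01, -2.27555959e-02, -9.73543867e-01]]), 't': array([ 28.39354909, 574.45227348, 705.94311888])}
{'clock': 0.1, 'qpos': array([ 1.26958343e+00,  3.53573535e-01,  1.63407252e+00,  3.28420620e-05,
        1.15520902e+00, -2.39887827e-03]), 'qvel': array([-0.00055805,  0.00044465, -0.00106453, -0.0007884 ,  0.00091399,
        0.00022742]), 'joint_efforts': array([-9.79368851e-04, -6.06351614e+01, -3.42818534e+01, -2.26650656e-06,
        3.97606927e-03,  2.32176757e-05]), 'eef_pos': array([183.92139658, 597.09660464, 404.03450667]), 'tcp_rot': array([-3.14033031e+00, -3.30580724e-05,  2.84276533e+00]), 'contact_force': array([0.41839562, 0.4303726 , 0.20022764]), 'wrist_torque': array([-0.0232138,  0.0342497, -0.0029749]), 'opening': 1.0009094040820599}
```

View pics/side0.png

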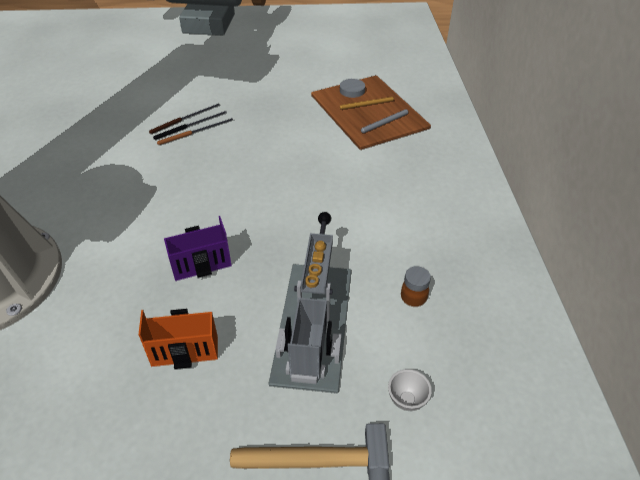

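View pics/top0.png

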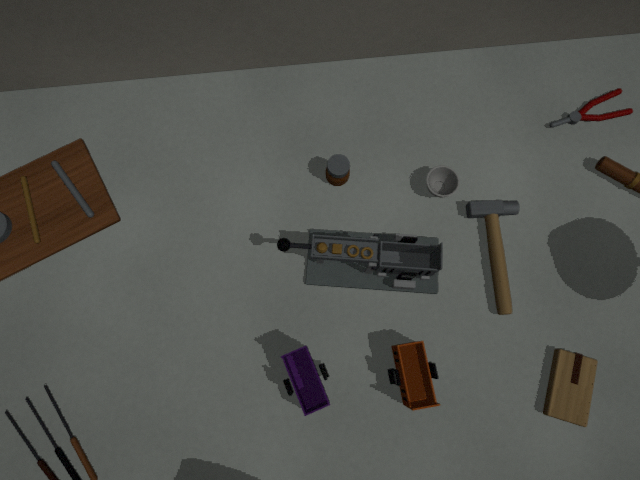

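Side: knob at about (324,218), basket centre about (308,335), and plate corners at (270,385), (338,391), (352,268). Top: knob at (284,244), basket around (410,257). I'll measure these precisely.

```bash
cat > h.py <<'E'
import numpy as np, cv2
from rig import *
def ray(n,p):
    m=camera_model(n); d=np.array([(p[0]-m['cx'])/m['fx'],(p[1]-m['cy'])/m['fy'],1]); R=m['R']
    return -R.T@m['t'], R.T@d
def onz(n,p,z):
    o,d=ray(n,p); return o+d*(z-o[2])/d[2]
def tri(ps,pt):
    (a,u),(b,v)=ray('side',ps),ray('top',pt)
    k=np.linalg.lstsq(np.c_[u,-v],b-a,rcond=None)[0]
    p,q=a+k[0]*u,b+k[1]*v; return (p+q)/2,np.linalg.norm(p-q)
def pix(n,X):
    m=camera_model(n); c=m['R']@np.asarray(X,float)+m['t']; return np.array([m['fx']*c[0]/c[2]+m['cx'],m['fy']*c[1]/c[2]+m['cy']])
def blobs(img,box,thr,amin=15):
    x0,y0,x1,y1=box; g=img[y0:y1,x0:x1].max(2)<thr
    n,l,s,c=cv2.connectedComponentsWithStats(g.astype('uint8'))
    return [(np.round(c[i]+[x0,y0],1),s[i,:5]+np.array([x0,y0,0,0,0])) for i in range(1,n) if s[i,4]>=amin]
E
python3 - <<'E'
from h import *
s=cv2.imread('pics/side0.png');t=cv2.imread('pics/top0.png')
print('side',blobs(s,(260,200,360,395),35));print('top',blobs(t,(270,220,450,300),28))
a=cv2.resize(s[205:395,260:360],None,fx=3.1,fy=3.1,interpolation=cv2.INTER_CUBIC)
b=cv2.resize(t[220:300,270:450],None,fx=2.7,fy=2.7,interpolation=cv2.INTER_CUBIC)
c=np.zeros((600,800,3),'uint8'); c[:a.shape[0],:a.shape[1]]=a; c[:b.shape[0],312:312+b.shape[1]]=b*1
cv2.imwrite('pics/c1.png',c); print(a.shape,b.shape)
print(tri((324,218),(284,244)))
for n,p in[('side',(270,385)),('side',(338,391)),('side',(352,268)),('side',(291,265)),('top',(438,293)),('top',(305,286)),('top',(441,237)),('top',(309,229))]: print(n,p,onz(n,p,8).round(1))
E
```

```text
side [(array([324.1, 217.6]), array([318, 213,  13,  11, 103])), (array([287.4, 333. ]), array([284, 318,   7,  33, 146])), (array([328.5, 338.8]), array([326, 321,   6,  34, 153])), (array([320.5, 356.5]), array([320, 346,   2,  22,  30]))]
top [(array([408.1, 239.6]), array([398, 237,  19,   6,  85])), (array([283.5, 244.2]), array([277, 238,  15,  13, 137])), (array([308.5, 245.7]), array([305, 244,   6,   5,  15])), (array([435. , 257.9]), array([430, 246,  11,  23, 170])), (array([375.6, 266.7]), array([371, 263,   8,   7,  19])), (array([387.5, 270.3]), array([382, 268,  12,   6,  38])), (array([407.2, 274.7]), array([396, 270,  28,  10, 137])), (array([427.3, 272.6]), array([424, 271,   7,   4,  17]))]
(589, 310, 3) (216, 486, 3)
(array([569.01768426,  23.21910566,  86.61674476]), np.float64(1.277952215858987))
side (270, 385) [ 476.2 -231.7    8. ]
side (338, 391) [ 571.5 -246.8    8. ]
side (352, 268) [613.6 -19.4   8. ]
side (291, 265) [511.   -6.7   8. ]
top (438, 293) [ 474.4 -229.6    8. ]
top (305, 286) [510.   -2.5   8. ]
top (441, 237) [ 572.2 -250.9    8. ]
top (309, 229) [610.8 -19.4   8. ]
```

View pics/c1.png

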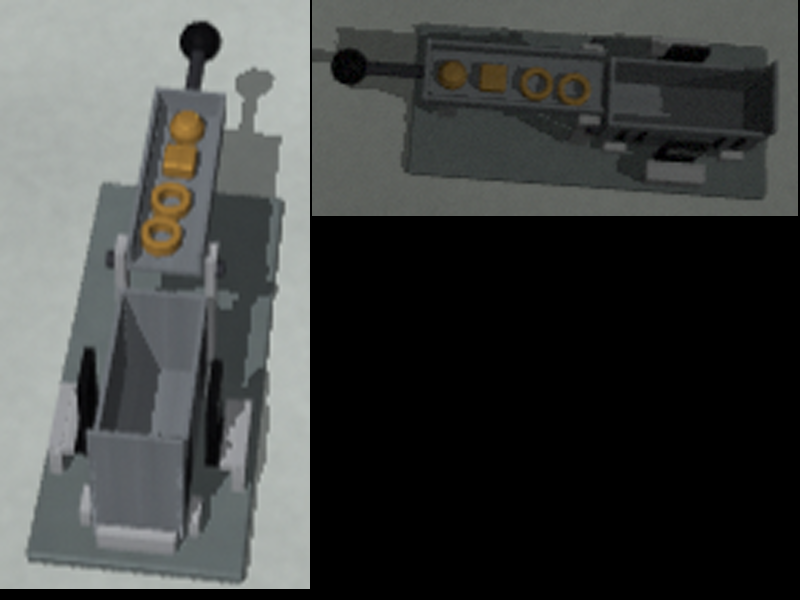

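Crop: near catch at side pixel (287,333), far catch at (328,339), and ledges outside them. The blanks lie in the tray in the order dome, signet, ring, ring. The dock's y axis is about (0.165, 0.986), and the knob is near (569, 23, 86). I'll move above the knob now.

Call:
step_arm --commands '[[[-44.7,-36.3,0],0,0.6],[[-44.7,-36.3,0],0,0.6],[[-44.7,-36.3,0],0,0.6],[[-44.7,-36.3,0],0,0.6],[[-44.7,-36.3,0],0,0.6],[[-44.7,-36.3,0],0,0.6],[[-44.7,-36.3,0],0,0.6],[[-44.7,-36.3,0],0,0.6],[[-44.7,-36.3,0],0,0.6],[[-44.7,-36.3,0],0,0.6],[[-44.7,-36.3,0],0,0.6],[[-44.7,-36.3,0],0,0.6],[[0,0,0],0.18,0.6],[[0,0,0],0.18,0.6],[[0,0,0],0.18,0.6],[[0,0,0],0.18,0.6],[[0,0,0],0.18,0.6],[[0,0,0],0.18,0.6],[[0,0,0],0.18,0.6],[[0,0,0],0.18,0.6]]' --force 30

```text
clock: 2.6
eef_pos: [578.8, 2.8, 398.6]
tcp_rot: [-3.135, 0.004, 1.358]
contact_force: [-0.5, -0.1, 1.1]
opening: 0.596
```

```bash
cat >> h.py <<'E'
def Rtool():
    r,p,y=sense()['tcp_rot']; c,s=np.cos,np.sin
    return np.array([[c(y),-s(y),0],[s(y),c(y),0],[0,0,1]])@np.array([[c(p),0,s(p)],[0,1,0],[-s(p),0,c(p)]])@np.array([[1,0,0],[0,c(r),-s(r)],[0,s(r),c(r)]])
def totool(goal): return (Rtool().T@(np.asarray(goal,float)-sense()['eef_pos'])).round(1)
E
python3 - <<'E'
from h import *
s=sense();print(s['clock'],s['eef_pos'].round(1),s['tcp_rot'].round(3),s['qpos'].round(2),s['opening'])
K=tri((324.1,217.6),(283.5,244.2))[0];print(K)
for a in(.155,.167,.18):
    y=np.array([np.sin(a),np.cos(a),0]);x=np.array([y[1],-y[0],0]);O=K-204*y;O[2]=0
    f=lambda u,v,w:O+u*x+v*y+[0,0,w]
    print(a,O.round(1))
    for nm,X in dict(catchN=f(-29.5,0,70),catchF=f(29.5,0,70),rim1=f(-21,48,70),rim2=f(21,48,70),hi1=f(-21,-48,90),hi2=f(21,-48,90)).items(): print(nm,pix('side',X).round(),pix('top',X).round())
E
```

```text
2.6 [578.8   2.8 398.6] [-3.135  0.004  1.358] [ 0.    0.29  1.74 -0.    1.12  0.22] 0.5962855007856764
[569.01423936  24.08106411  86.59993478]
0.155 [ 537.5 -177.5    0. ]
catchN [290. 324.] [409. 271.]
catchF [332. 327.] [410. 236.]
rim1 [300. 298.] [380. 264.]
rim2 [329. 300.] [380. 239.]
hi1 [291. 345.] [442. 265.]
hi2 [323. 348.] [442. 239.]
0.167 [ 535.1 -177.1    0. ]
catchN [289. 324.] [409. 273.]
catchF [330. 327.] [410. 237.]
rim1 [299. 297.] [380. 265.]
rim2 [328. 300.] [380. 240.]
hi1 [289. 345.] [442. 267.]
hi2 [321. 348.] [442. 241.]
0.18 [ 532.5 -176.6    0. ]
catchN [287. 323.] [409. 274.]
catchF [328. 327.] [410. 239.]
rim1 [298. 297.] [379. 267.]
rim2 [326. 300.] [381. 241.]
hi1 [287. 344.] [442. 269.]
hi2 [318. 348.] [443. 243.]
```

```bash
python3 - <<'E'
from h import *
print(totool(np.array([569,24,86])-152*Rtool()[:,2]),Rtool()[:,2])
E
```

```text
[ 19.7 -12.1 160.6] [-0.00692861 -0.00209226 -0.99997381]
```

Call:
step_arm --commands '[[[10,-6,0],-0.04,0.6],[[10,-6,0],0,0.6],[[0,0,40],0,0.6],[[0,0,40],0,0.6],[[0,0,30],0,0.6],[[0,0,0],0,0.6]]'

```text
clock: 3.35
eef_pos: [568.4, 29.2, 286.3]
tcp_rot: [-3.136, 0.002, 1.422]
contact_force: [0.3, -0.3, 0.6]
opening: 0.596
```

```bash
python3 - <<'E'
from h import *
print(totool(np.array([569,24,86])-152*Rtool()[:,2]),sense()['tcp_rot'])
s,t=grab_frame('side'),grab_frame('top')
c=np.hstack([cv2.resize(s[80:280,250:400],(400,533)),cv2.resize(t[170:320,220:320],(355,533))]);cv2.imwrite('pics/k1.png',c)
E
```

```text
[-4.7  2.6 48.3] [-3.13564504e+00  2.20626551e-03  1.42183575e+00]
```

View pics/k1.png

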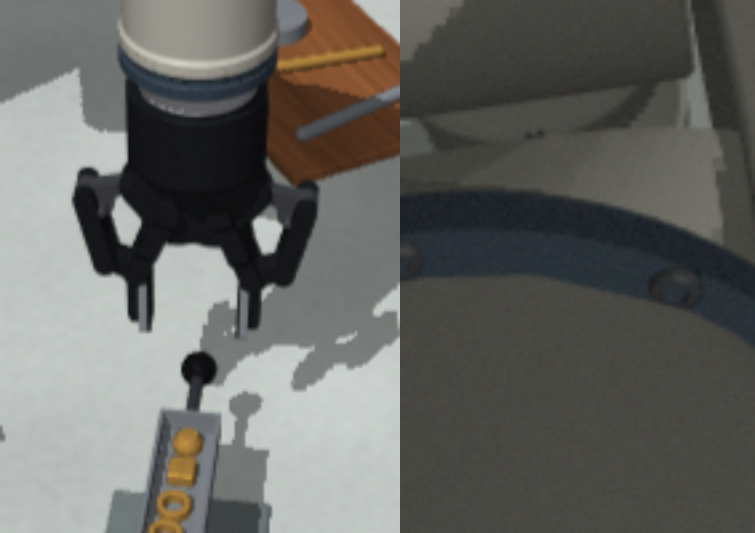

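Call:
step_arm --commands '[[[-4.5,2.5,20],0.02,0.6],[[0,0,25],0,0.6],[[0,0,0],0,0.6],[[0,0,0],0,0.2],[[0,0,0],0,0.1],[[0,0,0],0,0.1],[[0,0,0],0,0.1],[[0,0,0],0,0.1],[[0,0,0],0,0.1]]' --force 25

```text
clock: 4.58
eef_pos: [570.5, 24.2, 247.1]
tcp_rot: [-3.139, 0.0, 1.399]
contact_force: [-0.9, 0.8, -1.1]
opening: 0.234
```

```bash
cat >> h.py <<'E'
O=np.array([534,-177,0.]);A=.172;YD=np.array([np.sin(A),np.cos(A),0]);XD=np.array([YD[1],-YD[0],0])
E
python3 - <<'E'
from h import *
s=sense();print(s['eef_pos'].round(1),s['tcp_rot'].round(3),s['contact_force'].round(1),s['opening'])
print(totool(np.array([569,24,86])-152*Rtool()[:,2]))
prev=None
R=Rtool()
for a in [0,.1,.2,.3,.4,.5,.6,.7,.8,.9,1.0,1.05]:
    k=YD*(54+150*np.cos(a)-9*np.sin(a))+[0,0,76+150*np.sin(a)+9*np.cos(a)]
    if prev is not None: print(a,(R.T@(k-prev)).round(1))
    prev=k
E
```

```text
[570.5  24.2 247.1] [-3.139  0.     1.399] [-0.9  0.8 -1.1] 0.23351147836632707
[-0.4 -0.9  9.1]
0.1 [ -1.7  -0.  -14.9]
0.2 [ -3.1  -0.  -14.7]
0.3 [ -4.6  -0.  -14.3]
0.4 [ -6.   -0.  -13.8]
0.5 [ -7.3  -0.  -13.1]
0.6 [ -8.6  -0.  -12.3]
0.7 [ -9.8  -0.  -11.4]
0.8 [-10.9  -0.  -10.4]
0.9 [-11.9  -0.   -9.2]
1.0 [-12.7  -0.   -8. ]
1.05 [-6.6 -0.  -3.5]
```

Call:
step_arm --commands '[[[-1,0,-8],0,0.1],[[-1,0,-8],0,0.1],[[-1.5,0,-7.5],0,0.1],[[-1.5,0,-7.5],0,0.1],[[-2.5,0,-7],0,0.1],[[-2.5,0,-7],0,0.1],[[-3,0,-7],0,0.1],[[0,0,0],0,0.1]]'

```text
clock: 5.58
eef_pos: [568.0, 9.8, 303.1]
tcp_rot: [-3.138, 0.001, 1.399]
contact_force: [-1.4, -1.2, -1.9]
opening: 0.236
```

```bash
cat >> h.py <<'E'
KT0=np.array([570.5,24.2,247.1])
def arc(a0,a1,n):
    s=sense(); d=s['eef_pos']-KT0; y,z=d@YD,d[2]
    print('pos y,z,x',round(y,1),round(z,1),round(d@XD,1),'angle est',np.arctan2(9+z+0,150+y)-np.arctan2(9,150),'F',s['contact_force'].round(1),'rot',s['tcp_rot'].round(3),'op',s['opening'])
    R=Rtool(); p=s['eef_pos']
    for a in np.linspace(a0,a1,n+1)[1:]:
        k=KT0+YD*(150*np.cos(a)-9*np.sin(a)-150)+[0,0,150*np.sin(a)+9*np.cos(a)-9]
        print(round(a,2),(R.T@(k-p)).round(1)); p=k
E
python3 - <<'E'
from h import *
arc(.4,.8,8)
E
```

```text
pos y,z,x -14.6 56.0 -0.0 angle est 0.38762899907916637 F [-1.4 -1.2 -1.9] rot [-3.138e+00  1.000e-03  1.399e+00] op 0.23551051224999678
0.45 [-4.2  0.  -8.4]
0.5 [-3.8 -0.  -6.5]
0.55 [-4.2 -0.  -6.3]
0.6 [-4.5 -0.  -6. ]
0.65 [-4.8 -0.  -5.8]
0.7 [-5.  -0.  -5.6]
0.75 [-5.3 -0.  -5.3]
0.8 [-5.6 -0.  -5. ]
```

Call:
step_arm --commands '[[[-4,0,-8],0,0.1],[[-4,0,-6.5],0,0.1],[[0,0,0],0,0.1],[[-4,0,-6.5],0,0.1],[[0,0,0],0,0.1],[[-4.5,0,-6],0,0.1],[[0,0,0],0,0.1],[[0,0,0],0,0.1],[[-5,0,-6],0,0.1],[[0,0,0],0,0.1],[[0,0,0],0,0.1],[[-5,0,-5.5],0,0.1],[[0,0,0],0,0.1],[[0,0,0],0,0.1],[[-5.5,0,-5.5],0,0.1],[[0,0,0],0,0.1],[[-5.5,0,-5],0,0.1],[[0,0,0],0,0.1]]'

```text
clock: 7.82
eef_pos: [561.1, -29.7, 354.8]
tcp_rot: [-3.137, 0.002, 1.399]
contact_force: [-2.2, -1.2, -1.9]
opening: 0.231
```

```bash
python3 - <<'E'
from h import *
arc(.8,1.05,5)
s=grab_frame('side');cv2.imwrite('pics/tip.png',cv2.resize(s[60:400,220:420],(353,600)))
E
```

```text
pos y,z,x -54.7 107.7 -0.1 angle est 0.8264708592366606 F [-2.2 -1.2 -1.9] rot [-3.137e+00  2.000e-03  1.399e+00] op 0.23081902833840776
0.85 [-3.   0.1 -1.9]
0.9 [-6.1 -0.  -4.5]
0.95 [-6.3 -0.  -4.1]
1.0 [-6.5 -0.  -3.8]
1.05 [-6.6 -0.  -3.5]
```

View pics/tip.png

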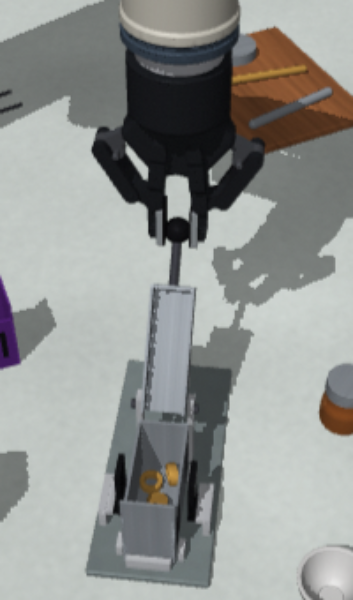

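The tray is empty, and at least three blanks are visible in the basket at crop (150,480), (172,473) and (158,498). I'll tip a little more to be sure, then lower the tray.

Call:
step_arm --commands '[[[-3,0,-2],0,0.1],[[-6,0,-4.5],0,0.1],[[-6.5,0,-4],0,0.1],[[0,0,0],0,0.1],[[0,0,0],0,0.1],[[0,0,0],0,0.1]]'

```text
clock: 8.62
eef_pos: [558.2, -45.7, 366.1]
tcp_rot: [-3.137, 0.001, 1.398]
contact_force: [-1.4, 0.3, -2.3]
opening: 0.231
```

```bash
python3 - <<'E'
from h import *
arc(.96,0,16)
s=grab_frame('side');cv2.imwrite('pics/bas.png',cv2.resize(s[260:360,270:350],(480,600),interpolation=cv2.INTER_CUBIC))
E
```

```text
pos y,z,x -70.9 119.0 -0.1 angle est 0.9575362431189656 F [-1.4  0.3 -2.3] rot [-3.137e+00  1.000e-03  1.398e+00] op 0.2308591256680481
0.9 [7.1 0.1 4.9]
0.84 [7.2 0.  5.4]
0.78 [6.9 0.  5.8]
0.72 [6.5 0.  6.2]
0.66 [6.1 0.  6.6]
0.6 [5.7 0.  7. ]
0.54 [5.3 0.  7.3]
0.48 [4.9 0.  7.6]
0.42 [4.4 0.  7.9]
0.36 [3.9 0.  8.1]
0.3 [3.4 0.  8.3]
0.24 [2.9 0.  8.5]
0.18 [2.4 0.  8.7]
0.12 [1.9 0.  8.8]
0.06 [1.4 0.  8.9]
0.0 [0.8 0.  9. ]
```

View pics/bas.png

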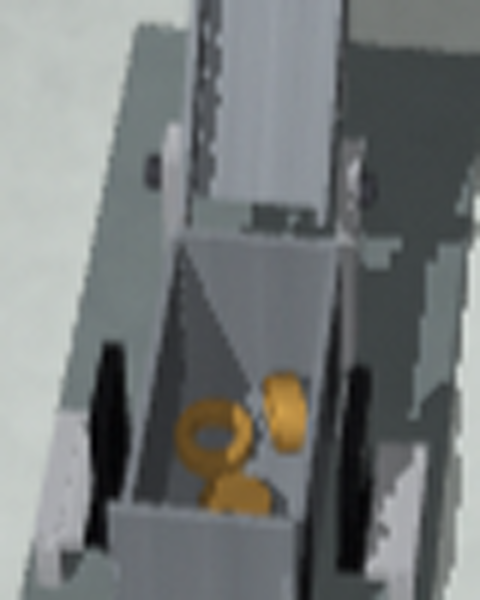

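Both rings and one more blank are visible. The fourth is probably hidden behind the high end wall, so I'll check the top view later. Lowering the tray.

Call:
step_arm --commands '[[[7,0,5],0,0.1],[[7,0,5.5],0,0.1],[[7,0,6],0,0.1],[[6.5,0,6],0,0.1],[[6,0,6.5],0,0.1],[[5.5,0,7],0,0.1],[[5.5,0,7.5],0,0.1],[[5,0,7.5],0,0.1],[[4.5,0,8],0,0.1],[[4,0,8],0,0.1],[[3.5,0,8.5],0,0.1],[[3,0,8.5],0,0.1],[[2.5,0,8.5],0,0.1],[[0,0,0],0,0.1]]'

```text
clock: 10.42
eef_pos: [570.7, 25.6, 266.6]
tcp_rot: [-3.138, 0.001, 1.399]
contact_force: [-0.6, 0.3, -0.5]
opening: 0.235
```

```bash
python3 - <<'E'
from h import *
arc(.15,0,3)
E
```

```text
pos y,z,x 1.4 19.5 -0.0 angle est 0.12590351235950462 F [-0.6  0.3 -0.5] rot [-3.138e+00  1.000e-03  1.399e+00] op 0.23457256221993186
0.1 [-3.   0.   4.5]
0.05 [1.  0.  7.4]
0.0 [0.6 0.  7.5]
```

Call:
step_arm --commands '[[[-1,0,9],0,0.1],[[-0.5,0,9],0,0.1],[[0,0,1],0,0.1],[[0,0,0],0,0.6],[[0,0,0],0,0.6],[[0,0,0],0,0.6],[[0,0,-30],0,0.6],[[0,0,-50],0,1],[[0,0,-20],0,1],[[0,0,0],0,1]]'

```text
clock: 11.68
eef_pos: [571.7, 24.2, 351.1]
tcp_rot: [3.141, -0.002, 1.398]
contact_force: [-0.7, -1.1, -1.3]
opening: 1.0
```

```bash
python3 - <<'E'
from h import *
print(sense()['tcp_rot'],Rtool()[:,2].round(4),totool(O+[0,0,58]-151*Rtool()[:,2]))
s=grab_frame('side');t=grab_frame('top')
print(blobs(s,(260,290,360,395),35));print('top',blobs(t,(370,220,450,300),28))
c=np.hstack([cv2.resize(s[190:400,250:370],(340,595),interpolation=cv2.INTER_CUBIC),cv2.resize(t[200:310,370:450],(433,595),interpolation=cv2.INTER_CUBIC)])
m=(c.mean()); c[:,340:]=np.clip(c[:,340:]*1.6,0,255);cv2.imwrite('pics/b2.png',c)
E
```

```text
[ 3.14149087e+00 -1.56805979e-03  1.39821325e+00] [ 4.0e-04  1.5e-03 -1.0e+00] [-205.1   -2.6  141.8]
[(array([287.4, 333.1]), array([284, 318,   7,  33, 143])), (array([328.5, 338.9]), array([326, 321,   6,  34, 146])), (array([320.5, 356. ]), array([320, 346,   2,  21,  28]))]
top [(array([407.9, 239.8]), array([398, 237,  19,   6,  78])), (array([407.1, 275. ]), array([397, 271,  26,   9,  99]))]
```

View pics/b2.png

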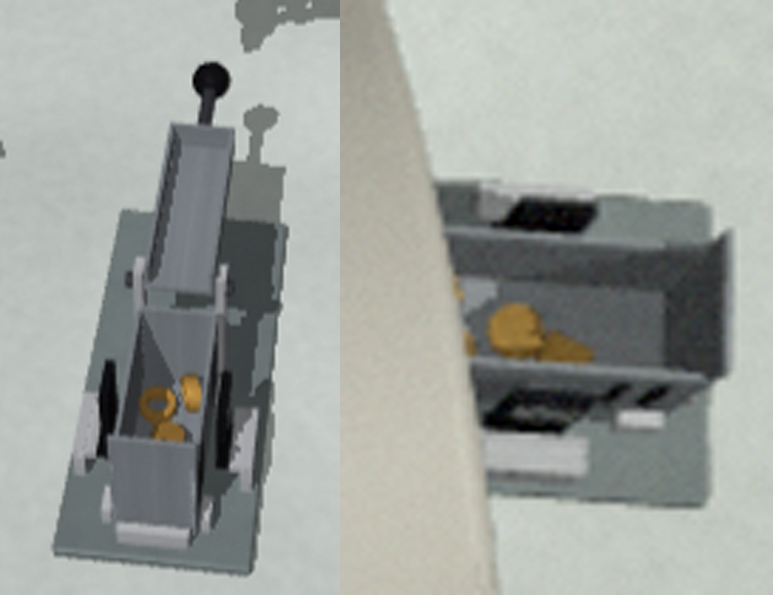

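The tray is back level and empty. All four blanks are in the basket: the top crop shows pieces at (515,330), (565,345) and two partly hidden at (457,290) and (468,345). Moving over the basket.

Call:
step_arm --commands '[[[-41,-0.5,0],0,1],[[-41,-0.5,0],0,1],[[-41,-0.5,0],0,1],[[-41,-0.5,20],0,1],[[-39,-1,30],0,1],[[0,0,0],0,1],[[0,0,0],0,1]]'

```text
clock: 12.65
eef_pos: [529.7, -179.6, 288.3]
tcp_rot: [-3.126, -0.002, 1.4]
contact_force: [0.2, -0.4, -0.1]
opening: 0.998
```

```bash
python3 - <<'E'
from h import *
print(sense()['tcp_rot'].round(4),totool([533.7,-175,58]-151*Rtool()[:,2]))
E
```

```text
[-3.1265e+00 -2.1000e-03  1.3996e+00] [ 4.8  6.7 79.2]
```

Call:
step_arm --commands '[[[2.5,3.5,0],0,1],[[2.5,3.5,0],0,1],[[0,0,15],0,1],[[0,0,15],0,1],[[0,0,0],0,1],[[0,0,0],0,1]]'

```text
clock: 13.4
eef_pos: [538.5, -172.5, 256.6]
tcp_rot: [-3.127, -0.002, 1.403]
contact_force: [0.6, -0.3, -0.7]
opening: 1.002
```

```bash
python3 - <<'E'
from h import *
print(sense()['tcp_rot'].round(4),totool([533.7,-175,58]-151*Rtool()[:,2]))
s=grab_frame('side')
cv2.imwrite('pics/b3.png',cv2.resize(s[180:400,250:370],(327,600),interpolation=cv2.INTER_CUBIC))
E
```

```text
[-3.1274e+00 -2.3000e-03  1.4035e+00] [-3.7 -1.5 47.7]
```

View pics/b3.png

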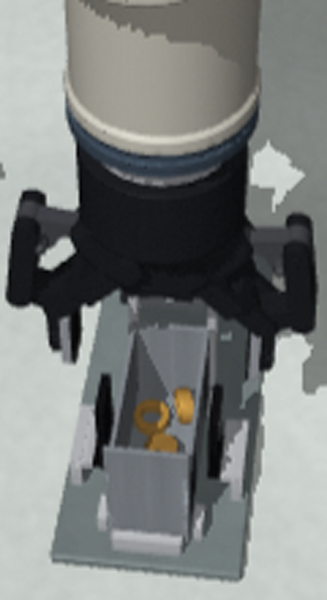

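The jaws straddle both catches evenly: pads at about x 70 and 253, catches at 104 and 216 in the crop. Descending.

Call:
step_arm --commands '[[[-3.5,-1.5,8],0,1],[[0,0,14],0,1],[[0,0,12],0,1],[[0,0,8],0,1],[[0,0,0],0,1],[[0,0,0],0,1]]'

```text
clock: 14.2
eef_pos: [535.5, -176.0, 211.6]
tcp_rot: [-3.127, -0.002, 1.403]
contact_force: [0.9, -0.2, 0.1]
opening: 1.001
```

```bash
python3 - <<'E'
from h import *
print(sense()['tcp_rot'].round(4),totool([533.7,-175,58]-151*Rtool()[:,2]))
E
```

```text
[-3.1271e+00 -2.4000e-03  1.4028e+00] [0.4 0.3 2.6]
```

Call:
step_arm --commands '[[[0,0,2],0,0.8],[[0,0,0],0,0.7],[[0,0,0],0,0.6],[[0,0,0],0,0.5],[[0,0,0],0,0.4],[[0,0,0],0,0.4],[[0,0,0],0,0.4],[[0,0,0],0,0.4]]' --force 45

```text
clock: 15.2
eef_pos: [536.0, -176.2, 211.7]
tcp_rot: [-3.13, -0.002, 1.403]
contact_force: [0.5, 0.5, 1.9]
opening: 0.572
```

Call:
step_arm --commands '[[[0,0,-5],0,0.4],[[0,0,-5],0,0.4],[[0,0,-5],0,0.4],[[0,0,-5],0,0.4],[[0,0,0],0,0.4],[[0,0,0],0,0.4]]'

```text
clock: 15.95
eef_pos: [535.8, -176.1, 232.6]
tcp_rot: [-3.128, -0.002, 1.403]
contact_force: [-0.6, 0.1, -3.1]
opening: 0.567
```

```bash
python3 - <<'E'
from h import *
s=grab_frame('side')
cv2.imwrite('pics/l1.png',cv2.resize(s[180:400,240:380],(382,600),interpolation=cv2.INTER_CUBIC))
st=sense();print(st['eef_pos'],st['tcp_rot'],st['contact_force'],st['wrist_torque'],st['opening'])
E
```

```text
[ 535.87143104 -176.09551437  232.5627662 ] [-3.12827497e+00 -2.13441918e-03  1.40292826e+00] [ 0.89713348  0.08776722 -3.48407078] [0.0232001 0.0328952 0.0023306] 0.5696862167174103
```

View pics/l1.png

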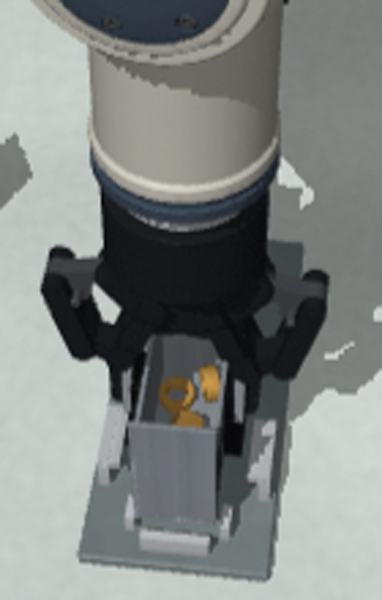

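The basket is free and rising level, with a load of about 3.5 N. Lifting the remaining 79 mm.

Call:
step_arm --commands '[[[0,0,-8],0,0.4],[[0,0,-11],0,0.4],[[0,0,-12],0,0.4],[[0,0,-12],0,0.4],[[0,0,-12],0,0.4],[[0,0,-11],0,0.4],[[0,0,-8],0,0.4],[[0,0,-3],0,0.4],[[0,0,0],0,0.4],[[0,0,0],0,0.4],[[0,0,0],0,0.4]]'

```text
clock: 17.38
eef_pos: [536.6, -176.4, 315.0]
tcp_rot: [-3.128, -0.002, 1.403]
contact_force: [0.5, 0.1, -3.9]
opening: 0.571
```

```bash
python3 - <<'E'
from h import *
s=grab_frame('side')
cv2.imwrite('pics/l2.png',cv2.resize(s[150:480,180:470],(527,600),interpolation=cv2.INTER_CUBIC))
st=sense();print(st['eef_pos'],st['tcp_rot'],st['contact_force'],st['opening'])
E
```

```text
[ 536.63559912 -176.3875816   315.01248745] [-3.12798750e+00 -2.17651587e-03  1.40283223e+00] [-0.24613655  0.28216552 -3.01386631] 0.5661637802184937
```

View pics/l2.png

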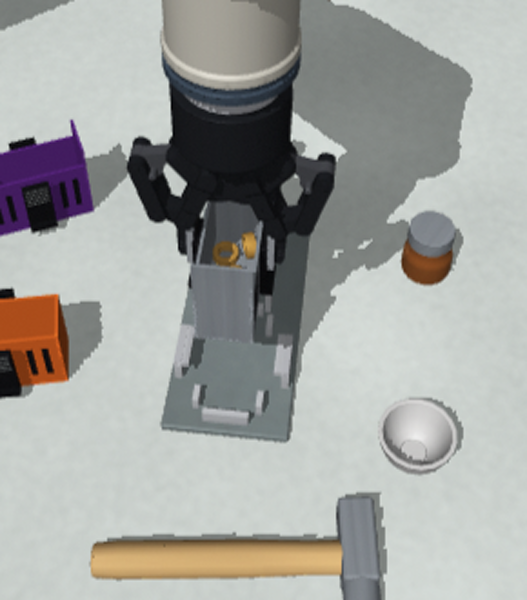

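The basket hangs upright and clear of the empty seat, about 103 mm up. The jar, bowl and hammer look undisturbed. Handing in.

```bash
python3 -c "
from rig import *
print(sign_off())"
```

```text
the job is handed in; nothing more can be done
None
```

I tipped the tray by its knob to about 0.96 rad, and all four blanks slid into the basket. I lowered the tray back to level before letting go. Then I pinched both catches at 45 N and lifted the basket straight up about 103 mm. It was still held when I handed in at about 17.5 s of the 51 s allowed.

**Last checks:**
- **Tray and blanks:** the tray was empty and level in the side view. I counted four brass pieces in the basket from above, two of them partly hidden by the arm. In the last picture the basket's end wall hides some of the blanks, so I didn't recount them there.
- **Basket:** it hangs clear of the empty seat, leaning no more than about 0.8° (the tool's tilt), with a load of about 3 to 4 N at the wrist.
- **Bystanders:** the jar, bowl and hammer looked untouched in the final picture. I judged this by eye and didn't measure them.
- **Gripper reading:** the opening read about 0.57 where I expected about 0.62 for a full pinch. I put this down to the gripper's scale, because the knob also read low and the basket came free easily.

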